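Clamp a test tile in the trimming jig

ROBOT

A 6-joint arm with a two-finger parallel gripper is mounted at the origin on a cart in front of the work surface, level with it; the furniture and walls round the work are solid. World frame = base frame: x ahead of the robot, y to its left, z up, the work surface at z = 0. Lengths are in m, angles in rad, forces in N, time in s.
With the tool pointing down it reaches from about 0.25 to 0.775 m from the base axis. Payload 4 kg.
Tool frame: the origin (TCP) lies on the centre line of the jaws, within the pads' length; the fingertips stand 17 mm ahead of it and the grasp point (between the pads) lies 2 mm behind it; z points along the fingers, y is the line along which they close (so a half turn about z gives the same grasp; the last joint's range is limited). The gripper opens to 94 mm and grips with 3 to 60 N. Pads are 16 mm wide; open, the fingers measure 119 mm over their backs; the gripper's body (75 mm by 177 mm) begins 78 mm behind the grasp point.
Start: joints at [-1.281, 0.087, 1.371, -0, 1.684, -0.103], TCP at [0.211, -0.508, 0.223] pointing down, gripper open.
Joint ranges: [-3.1, 3.1], [-0.76, 2.03], [0.27, 2.55], [-1.08, 4.22], [0.17, 2.65], [-2.57, 2.57]. Speed limits (rad/s): [2.79, 2.79, 3.14, 3.14, 3.14, 3.14].

INTERFACE

Orientations are given as [roll, pitch, yaw] about the fixed x, y, z axes, in that order (R = Rz(yaw) Ry(pitch) Rx(roll)).
In Python, from bench import robot gives the robot as it stands.
- The arm moves only by the tool servo_tool, never from a script. Its argument "plan" is a list of rows, each a list of 7 numbers: the shift along the tool's x, y, z normalised to -1 to 1, where 1 is 0.1 m, then the turn, a rotation vector about the tool's x, y, z normalised to -1 to 1, where 1 is pi/2 rad, then the finger opening in mm, from 0 to 94. In form: [[x, y, z, ax, ay, az, gripper], ...]. A call has 1 to 12 rows; each row is the pose to reach, as a shift and turn from the pose commanded when the call began, along the tool's axes at that moment; what a row does not reach only later rows make up. A row lasts 1/12 s, in which the tool goes at most 41.7 mm and 7.16 degrees, less where a joint would pass 70% of its speed; a pose out of reach is approached as far as the arm can. A call with a number of a shift or a turn outside -1 to 1 is refused whole. A call with a gripper value outside its range is refused whole. The fingers move at their own pace and stop on an object; the grip force is fixed at half the most. Time passes only in rows, so rows that repeat a pose let the fingers close. It gives the time, the measured TCP pose, the force, the opening and the grip force at its end, in the units of the state.
- robot.get_obs(): the state, without advancing time (a new reading comes with each control period).
- robot.snapshot(name): name is "scene" or "top" or "wrist"; returns the picture (420x560x3 uint8, red, green, blue); there is no depth.
- robot.camera_params(name): a dict with "camera_matrix" (3x3 intrinsics, pixels), "rvec" (rotation vector, rad) and "tvec" (3), from world to camera coordinates, as OpenCV has them; the wrist camera has in their place "tool_from_camera" (4x4, takes a point from camera to tool coordinates, whose origin is the TCP and whose axes are the flange's). Camera axes: x right, y down, z forward; pixel columns grow to the right and rows downward; lengths in m; the calibration is good to about 2 mm. The wrist camera is an equidistant fisheye: a pixel r from the principal point sees the ray r / f radians off the axis. A picture is of the moment at which its call begins: read the wrist's pose just before it. camera_params takes no time and is no camera call.
- robot.close_job(): hands the job in; it is judged then, once.
Trained networks look in the newest picture that a camera, given by its name, has taken for a name from the list of things; names that differ only in an ending like _2 or _b are one class to them, and where a whole thing is asked for, a point or a joint stands for the part that bears it (a point fixed in the world has none). Each returns a list of dicts, best first, with "conf" (0 to 1); they miss things now and then, are a little off and sometimes report something else, mostly with a low value. They report only what shows in the picture. A call takes as long as a camera call.
- robot.find_in(thing, camera): "extent" ([centre column, centre row, width, height] in pixels, round what is visible of it).
The state is a dict: "time": time; "joint_positions": joint angles; "qvel": joint speeds; "joint_torque": joint torques, N m; "tool_pos": TCP position; "ee_rot": TCP orientation; "wrist_force": force on the tool from outside, world axes, zero at the start; "wrist_torque": the same for the moment, N m; "width": finger opening in m; "finger_force": force on a finger pad.
Only numpy, scipy, OpenCV 4.12 (cv2) and the standard library are available. Lean on these libraries where they do the work, as an engineer would, in place of code of your own. Each camera call takes 0.05 s, during which the arm holds its last target. There are 200 camera calls.

TASK

Lay the brown glazed test tile flat in the nest of the sloping trimming jig, one short end at the bottom ledge, swing the blue clamp arm over it as far as it goes, then turn the knurled thumbscrew clockwise until it seats: stop as soon as the resistance rises, do not overtighten it. Leave the teal tile and the jar where they are.

Things in the scene. Friction and masses are not known exactly. Their poses are not given: they have to be found in the camera images.
- brown_tile: the glaze test tile to clamp: half brown mottled glaze, half bare cream clay; 72 mm long (its x), 48 mm wide (its y), 9 mm thick (z), 34 g. Origin at the centre of its underside, z up as it lies on the table. Easily pinched across its width by the fingertips.
- teal_tile: another test tile, half teal-blue glaze, 72 x 50 x 10 mm, loose on the table; leave it alone. Origin at the centre of its underside.
- jar: small colour jar, black lid, orange contents, 48 mm across, 58 mm high, loose; leave it alone. Origin at the centre of its underside.
- nest (a point): centre of the nest on the face of the jig's plywood bed, 60 mm above the table. The bed slopes 25 degrees: it rises toward the robot's right. x points up the slope, y across it (away from the robot), z squarely out of the face. The tile's underside lies on the face, its centre at this point, its length along x, either way round. The bed is 140 mm wide, x = -60 to +155 mm; the jig stands fast.
- ledge (a point): middle of the upper rim of the aluminium ledge, 8 mm high, across the nest's low end, at nest x = -36.5 mm: a tile centred in the nest just touches it. Axes as nest. Two lugs 6 mm high have their inner faces at y = +-29 mm, from x = -37 to -23 mm of the nest; beyond them both long sides of the tile are free for fingers.
- post (a point): on the axis of the clamp arm's post, square to the bed, at nest x = +110 mm, y = 0, at the height of the arm's underside (34 mm above the face). Axes as nest. The blue arm is 18 mm wide, 14 mm thick; the thumbscrew's axis is 110 mm from the post, in a boss of 14 mm radius that reaches 50 mm above the face.
- swing_arm (a joint): angle of the blue clamp arm about its post. 0 = against its stop, pointing down the slope with the thumbscrew over the nest; grows counter-clockwise seen from above the bed, so the arm starts parked on the robot's side of the nest (1.1 to 1.55 rad). Stiff (about 0.25 N m), it stays where it is left; it may be pushed, or led by the knob.
- knob_center (a point): centre of the brass knurled knob: 46 mm diameter, 24 mm high, axis (point's z) square to the bed, 84 mm above the bed's face. Its underside is 22 mm clear of the arm's boss, on a thin neck; it does not rise or sink as it turns. A white mark on top shows its turn. If held without turning along with the swinging arm, the screw turns relative to the arm.
- screw (a joint): turn of the thumbscrew's thread relative to the arm, rad; grows clockwise seen from above the knob. 0 = fully backed off, 2.2 = seated (hard stop). Starts at 0.2 to 1.0. Turns with about 0.08 N m; lowers the spindle 3.5 mm per radian and stays where it is left. The sprung shoe meets the tile about 0.7 rad before the seat, which adds only 0.04 N m.
- knob (a joint): springy twist of the knob on its thread, rad, positive when tightening: 1.0 N m per radian. About 0.08 while the screw turns freely, rising as soon as the thread is seated, back to 0 when let go. Beyond 0.6 (0.6 N m) the screw is overtightened.
- shoe: black rubber pressure shoe, 24 mm diameter, under the thumbscrew, on a spring of 4 N/mm. Origin at the centre of its underside, which is 14.2 mm above the bed's face with the screw backed off; with the tile under it and the screw seated it presses the tile with about 10 N.

How it is judged:
On the way, in this order (a step that is already met when the one before it is completed fails the run):
1. the brown tile lies flat in the nest, let go (distance between brown_tile and nest below 0.01 m and angle between the z axis of brown_tile and the z axis of nest, either way round below 0.08 rad and angle between the x axis of brown_tile and the x axis of nest, either way round below 0.17 rad and contact force between the fingers and brown_tile below 0.1 N and linear speed of brown_tile below 0.02 m/s), for 0.2 s.
2. the clamp arm is swung over the tile to its stop (value of joint swing_arm below 0.06 rad), for 0.1 s.
3. the thumbscrew is seated and its shoe presses the tile (value of joint screw above 2.12 rad and value of joint swing_arm below 0.06 rad and contact force between shoe and brown_tile above 3 N), for 0.2 s.
At the end, for the whole second after the job is handed in: The brown tile lies flat in the nest at rest (centre within 10 mm, length along the slope within 10 degrees, flat within 4.5 degrees), the arm is against its stop (within 0.06 rad), the thumbscrew is seated (thread above 2.12 of 2.2 rad) and the shoe presses the tile with more than 3 N (all of step 3 and distance between brown_tile and nest below 0.01 m and angle between the z axis of brown_tile and the z axis of nest, either way round below 0.08 rad and angle between the x axis of brown_tile and the x axis of nest, either way round below 0.17 rad and linear speed of brown_tile below 0.02 m/s); the robot touches nothing.
It fails at once if the thumbscrew is overtightened (knob twisted more than 0.6 rad, 0.6 N m) (value of joint knob above 0.6 rad).
It fails at once if the teal tile is moved more than 30 mm (distance of teal_tile from where it was at the start of the episode above 0.03 m).
It fails at once if the jar is moved more than 30 mm (distance of jar from where it was at the start of the episode above 0.03 m).
It also fails if it takes over 72 s, if anything falls off the work surface, if the arm or the gripper's body presses on something with over 40 N, if the wrist force passes 120 N, or if a joint passes its speed limit or range.

## Working session

There is one attempt and no reset: what is moved stays moved. The work goes in short steps, Python scripts to look and compute and a tool call to move; the robot and the scene stay as the last step left them, time stands still between calls to the robot, and variables do not carry over. Pictures are saved under pics/ and viewed, at most 10 in all, crops included, and the job is handed in when it is done.

Besides the shell and the picture viewer there is one more tool, called as name(argument=value, ...) on one line, values as JSON. servo_tool: Moves the arm, as the interface text tells. Scaled input: -1 to 1 covers 0.1 m each way for a shift and pi/2 rad each way for a turn. Its arguments: {"type":"object","properties":{"plan":{"type":"array","items":{"type":"array","items":{"type":"number"}}}},"required":["plan"]}

```bash
mkdir -p pics; python3 - <<'E'
from bench import robot
import cv2,numpy as np
o=robot.get_obs();print(o)
for c in("scene","top"):
    im=robot.snapshot(c);cv2.imwrite(f"pics/{c}0.png",im[:,:,::-1])
    p=robot.camera_params(c);print(c,p)
    for t in("brown_tile","teal_tile","jar","knob_center","swing_arm","ledge","nest"):
        try:
            print(t,[(np.round(d["extent"]).tolist(),round(d["conf"],2)) for d in robot.find_in(t,c)[:2]])
        except Exception as e: print(t,e)
a=cv2.imread("pics/scene0.png");b=cv2.imread("pics/top0.png")
E
```

```text
{'time': 0.0, 'joint_positions': array([-1.28109030e+00,  8.79360361e-02,  1.37222915e+00, -3.73356009e-06,
        1.68360004e+00, -1.03090275e-01]), 'qvel': array([ 0.00121317,  0.00022167,  0.00035071,  0.00049933, -0.00050797,
       -0.00024496]), 'joint_torque': array([-1.38674986e-03, -3.40185070e+01, -3.02429223e+01,  7.17113237e-02,
        3.29394685e-02, -1.72492555e-04]), 'tool_pos': array([ 0.21037909, -0.50762463,  0.22132724]), 'ee_rot': array([-3.13943123e+00, -2.19883762e-04,  3.92795643e-01]), 'wrist_force': array([ 0.3207997 , -0.31926825, -1.31377253]), 'wrist_torque': array([-0.03386564,  0.03178756,  0.0371024 ]), 'finger_force': 0.0, 'width': 0.09445589304458331}
scene {'camera_matrix': array([[455.01855597,   0.        , 282.73984269],
       [  0.        , 455.01855597, 207.38650574],
       [  0.        ,   0.        ,   1.        ]]), 'rvec': array([ 0.59320375, -2.35066425,  1.52508772]), 'tvec': array([0.55851715, 0.16350641, 0.91179639])}
brown_tile [([242.0, 270.0, 27.0, 20.0], 0.84), ([306.0, 305.0, 43.0, 22.0], 0.16)]
teal_tile [([306.0, 304.0, 41.0, 
[... 249 characters left out ...]
0, 87.0, 64.0], 0.57)]
top {'camera_matrix': array([[462.76148364,   0.        , 275.2993618 ],
       [  0.        , 462.76148364, 211.11769853],
       [  0.        ,   0.        ,   1.        ]]), 'rvec': array([ 2.15425009, -2.17099602,  0.12001584]), 'tvec': array([0.14885323, 0.56101316, 0.90100995])}
brown_tile [([372.0, 240.0, 31.0, 29.0], 0.55)]
teal_tile [([206.0, 278.0, 24.0, 34.0], 0.75)]
jar [([140.0, 230.0, 33.0, 25.0], 0.79), ([371.0, 242.0, 34.0, 30.0], 0.64)]
knob_center [([370.0, 238.0, 34.0, 29.0], 0.65)]
swing_arm [([395.0, 224.0, 76.0, 58.0], 0.68)]
ledge [([399.0, 203.0, 136.0, 112.0], 0.84)]
nest [([398.0, 203.0, 138.0, 115.0], 0.74), ([140.0, 229.0, 34.0, 26.0], 0.7)]
```

View pics/scene0.png

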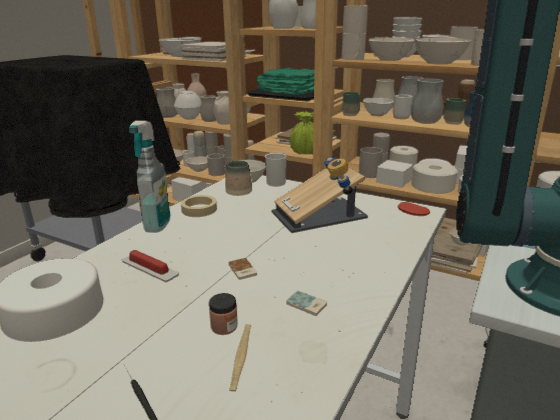

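View pics/top0.png

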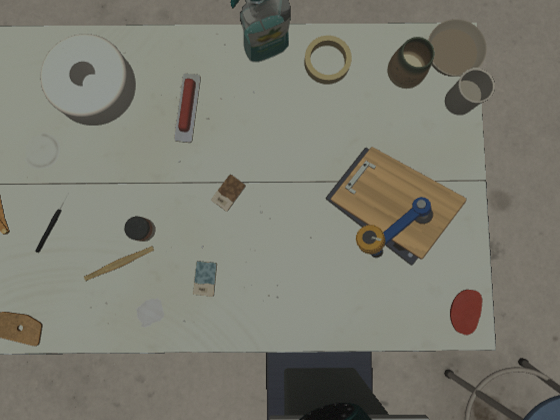

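The brown tile shows at top pixel (229,192), glaze to the upper right. The jig's ledge runs (372,162)–(347,190), with the post at (421,208) and the knob at (370,238). I'll enlarge these for exact corners.

```bash
python3 - <<'E'
import cv2,numpy as np
b=cv2.imread("pics/top0.png")
j=cv2.resize(b[140:270,320:470],None,fx=4,fy=4,interpolation=cv2.INTER_CUBIC)
t=cv2.resize(b[170:215,205:252],None,fx=4,fy=4,interpolation=cv2.INTER_CUBIC)
o=np.zeros((520,790,3),np.uint8);o[:520,:600]=j;o[:180,602:790]=t
cv2.imwrite("pics/crop1.png",o)
E
```

```text
(no output)
```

View pics/crop1.png

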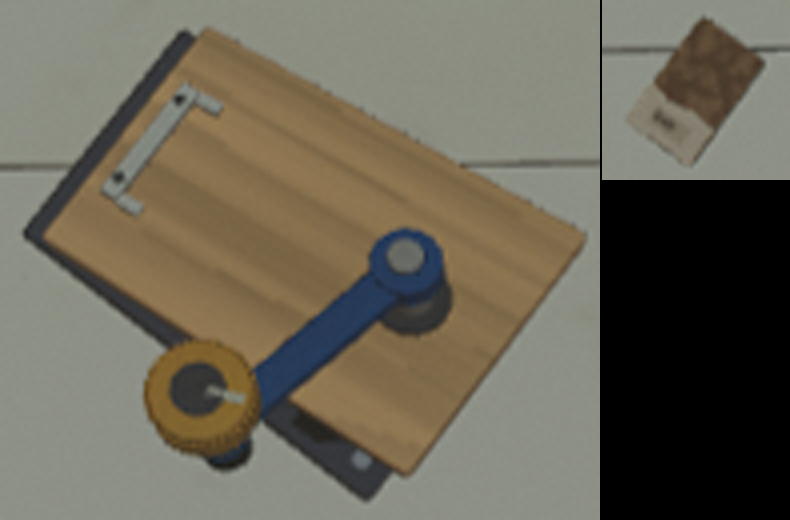

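```bash
cat > h.py <<'E'
import cv2,numpy as np
from scipy.spatial.transform import Rotation as Rn
from scipy.optimize import least_squares
from bench import robot
def proj(P,c):
    p=robot.camera_params(c)
    return cv2.projectPoints(np.asarray(P,float).reshape(-1,3),p["rvec"],p["tvec"],p["camera_matrix"],None)[0].reshape(-1,2)
def ray(uv,z,c="top"):
    p=robot.camera_params(c);R=cv2.Rodrigues(p["rvec"])[0];K=p["camera_matrix"]
    C=-R.T@p["tvec"];d=R.T@np.linalg.inv(K)@np.array([uv[0],uv[1],1.]);return C+d*(z-C[2])/d[2]
def nestR(yaw): return Rn.from_euler("z",yaw).as_matrix()@Rn.from_euler("y",-25,degrees=True).as_matrix()
E
python3 - <<'E'
from h import *
c=np.array([[207,28],[45,236],[585,238],[408,474]]);uv=(c+.5)/4-.5+[320,140]
N=np.array([[-60,70,0],[-60,-70,0],[155,70,0],[155,-70,0]])/1e3
def W(p): return (nestR(p[2])@N.T).T+[p[0],p[1],.06]
s=least_squares(lambda p:(proj(W(p),"top")-uv).ravel(),[.4,-.3,-2.0])
print("nest",s.x,np.degrees(s.x[2]),s.fun.round(2))
p=s.x;R=nestR(p[2]);o=np.array([p[0],p[1],.06])
# check: ledge ends, post, and arm angle
L=np.array([[-36.5,29,8],[-36.5,-29,8],[110,0,48],[110,0,55]])/1e3
print("pred ledge/post crop",((proj((R@L.T).T+o,"top")-[320,140])*4).round())
uvk=(np.array([203,392])+.5)/4-.5+[320,140]
kn=lambda a:o+R@np.array([.11-.11*np.cos(a[0]),-.11*np.sin(a[0]),.096])
s2=least_squares(lambda a:(proj(kn(a),"top")-uvk).ravel(),[1.3]);print("swing",s2.x,s2.fun)
t=np.array([[705,17],[765,63],[690,166],[626,119]],float);t=(t-[602,0]+.5)/4-.5+[205,170]
T=np.array([ray(q,.009) for q in t]);print(T.round(4),"c",T.mean(0))
l=(T[0]+T[1]-T[2]-T[3])/2;print("len",np.linalg.norm(l),"wid",np.linalg.norm(T[0]-T[1]),"yaw",np.degrees(np.arctan2(l[1],l[0])))
for n,z,uv in(("jar",.058,(138,228)),("teal",.01,(206,278))):print(n,ray(uv,z))
E
```

```text
nest [ 0.60585295 -0.05117096 -2.25160269] -129.00733144834416 [ 0.18 -0.84 -1.39  0.3   1.41 -0.6  -0.31  1.  ]
pred ledge/post crop [[192.  99.]
 [121. 189.]
 [406. 264.]
 [405. 258.]]
swing [1.36197955] [-0.65150399  0.62412488]
[[0.6436 0.2376 0.009 ]
 [0.6191 0.2063 0.009 ]
 [0.5655 0.2451 0.009 ]
 [0.5903 0.2783 0.009 ]] c [0.60460268 0.24182995 0.009     ]
len 0.06660790383601417 wid 0.039738136521150665 yaw -36.641450730223085
jar [0.52813039 0.41270461 0.058     ]
teal [0.42905066 0.28628405 0.01      ]
```

```bash
cat >> h.py <<'E'
NEST=np.array([.6059,-.0512,.06]);NY=-2.2516;NR=nestR(NY)
def pose():
    o=robot.get_obs();return Rn.from_euler("xyz",o["ee_rot"]).as_matrix(),np.array(o["tool_pos"]),o
def down(yawdeg): return Rn.from_euler("xyz",[180,0,yawdeg],degrees=True).as_matrix()
def delta(R,p,Rt,pt):
    s=R.T@(pt-p)/.1;w=Rn.from_matrix(R.T@Rt).as_rotvec()/(np.pi/2)
    n=int(np.ceil(max(np.linalg.norm(pt-p)/.0417,np.degrees(np.linalg.norm(w)*np.pi/2)/7.16)))
    return np.r_[s,w].round(3).tolist(),n
def legs(Rt,pt,k,z=None):
    """split present->target into k calls (target of each call as a shift from the previous)"""
    R,p,o=pose();w=Rn.from_matrix(R.T@Rt).as_rotvec();R0,p0=R,p
    for i in range(1,k+1):
        R1=R0@Rn.from_rotvec(w*i/k).as_matrix();p1=p0+(pt-p0)*i/k
        d,n=delta(R,p,R1,p1);print(i,d,"rows",n);R,p=R1,p1
E
python3 - <<'E'
from h import *
legs(down(143.4),np.array([.6046,.2418,.30]),8)
E
```

```text
1 [0.814, -0.677, -0.097, 0.0, 0.0, -0.168] rows 3
2 [0.962, -0.442, -0.097, 0.0, 0.0, -0.168] rows 3
3 [1.044, -0.176, -0.097, 0.0, 0.0, -0.168] rows 3
4 [1.054, 0.103, -0.097, 0.0, 0.0, -0.168] rows 3
5 [0.991, 0.374, -0.097, 0.0, 0.0, -0.168] rows 3
6 [0.859, 0.619, -0.097, 0.0, 0.0, -0.168] rows 3
7 [0.668, 0.822, -0.097, 0.0, 0.0, -0.168] rows 3
8 [0.431, 0.967, -0.097, 0.0, 0.0, -0.168] rows 3
```

servo_tool(plan=[[0,0,-0.8,0,0,0,90],[0,0,-0.8,0,0,0,90],[0,0,-0.8,0,0,0,90]])

```text
time: 1.05
tool_pos: [0.2111, -0.51, 0.3109]
ee_rot: [3.128, 0.001, 0.393]
wrist_force: [0.7, 0.2, 1.6]
width: 0.0902
finger_force: 0.0
```

servo_tool(plan=[[0.81,-0.68,0,0,0,-0.168,90],[0.81,-0.68,0,0,0,-0.168,90],[0.81,-0.68,0,0,0,-0.168,90],[0.81,-0.68,0,0,0,-0.168,90]])

```text
time: 1.38
tool_pos: [0.2612, -0.4113, 0.304]
ee_rot: [3.139, -0.001, 0.662]
wrist_force: [-0.6, 0.1, -0.1]
width: 0.09
finger_force: 0.0
```

servo_tool(plan=[[0.96,-0.44,0,0,0,-0.168,90],[0.96,-0.44,0,0,0,-0.168,90],[0.96,-0.44,0,0,0,-0.168,90],[0.96,-0.44,0,0,0,-0.168,90]])

```text
time: 1.72
tool_pos: [0.3099, -0.3185, 0.3034]
ee_rot: [3.139, -0.001, 0.925]
wrist_force: [-0.5, -0.5, -0.5]
width: 0.09
finger_force: 0.0
```

servo_tool(plan=[[1,-0.18,0,0,0,-0.168,90],[1,-0.18,0,0,0,-0.168,90],[1,-0.18,0,0,0,-0.168,90],[1,-0.18,0,0,0,-0.168,90]])

```text
time: 2.05
tool_pos: [0.3557, -0.2291, 0.3029]
ee_rot: [3.14, 0.0, 1.188]
wrist_force: [-0.2, -0.0, -0.4]
width: 0.0899
finger_force: 0.0
```

servo_tool(plan=[[1,0.1,0,0,0,-0.168,90],[1,0.1,0,0,0,-0.168,90],[1,0.1,0,0,0,-0.168,90],[1,0.1,0,0,0,-0.168,90]])

```text
time: 2.38
tool_pos: [0.4027, -0.141, 0.3023]
ee_rot: [3.141, 0.0, 1.45]
wrist_force: [-0.5, -0.7, 0.4]
width: 0.0897
finger_force: 0.0
```

servo_tool(plan=[[0.99,0.37,0,0,0,-0.168,90],[0.99,0.37,0,0,0,-0.168,90],[0.99,0.37,0,0,0,-0.168,90],[0.99,0.37,0,0,0,-0.168,90]])

```text
time: 2.72
tool_pos: [0.4519, -0.0473, 0.3019]
ee_rot: [-3.141, -0.0, 1.714]
wrist_force: [-0.4, 0.5, 0.6]
width: 0.0897
finger_force: 0.0
```

servo_tool(plan=[[0.86,0.62,0,0,0,-0.168,90],[0.86,0.62,0,0,0,-0.168,90],[0.86,0.62,0,0,0,-0.168,90],[0.86,0.62,0,0,0,-0.168,90]])

```text
time: 3.05
tool_pos: [0.5013, 0.0463, 0.3014]
ee_rot: [-3.14, -0.0, 1.977]
wrist_force: [-1.0, -1.5, -0.3]
width: 0.0901
finger_force: 0.0
```

servo_tool(plan=[[0.67,0.82,0.3,0,0,-0.168,90],[0.67,0.82,0.3,0,0,-0.168,90],[0.67,0.82,0.3,0,0,-0.168,90],[0.67,0.82,0.3,0,0,-0.168,90]])

```text
time: 3.38
tool_pos: [0.5497, 0.1401, 0.2688]
ee_rot: [-3.137, -0.002, 2.24]
wrist_force: [0.0, -0.8, -0.7]
width: 0.0903
finger_force: 0.0
```

```bash
python3 - <<'E'
from h import *
legs(down(143.4),np.array([.6046,.2418,.15]),2)
E
```

```text
1 [0.227, 0.533, 0.592, -0.001, -0.001, -0.084] rows 2
2 [0.157, 0.557, 0.593, -0.001, -0.001, -0.084] rows 2
```

servo_tool(plan=[[0.22,0.53,0.5,0,0,-0.084,90],[0.36,0.93,0.9,0,0,-0.168,90],[0.36,0.93,0.9,0,0,-0.168,90],[0.36,0.93,0.9,0,0,-0.168,90],[0.36,0.93,0.9,0,0,-0.168,90],[0.36,0.93,0.9,0,0,-0.168,90]])

```text
time: 3.88
tool_pos: [0.5998, 0.2231, 0.1828]
ee_rot: [-3.14, 0.001, 2.501]
wrist_force: [-0.6, -0.3, 0.7]
width: 0.09
finger_force: 0.0
```

```bash
cat >> h.py <<'E'
def wpix(uv,z,R,p):
    """wrist pixel -> world point on plane height z"""
    c=robot.camera_params("wrist");K=c["camera_matrix"];T=c["tool_from_camera"]
    d=np.array([(uv[0]-K[0,2])/K[0,0],(uv[1]-K[1,2])/K[1,1]]);r=np.linalg.norm(d)
    v=np.r_[d/r*np.sin(r),np.cos(r)] if r else np.array([0,0,1.])
    v=R@T[:3,:3]@v;C=R@T[:3,3]+p;return C+v*(z-C[2])/v[2]
E
python3 - <<'E'
from h import *
R,p,o=pose();im=robot.snapshot("wrist");cv2.imwrite("pics/w1.png",im[:,:,::-1])
print(o["time"],p,o["ee_rot"],o["joint_positions"].round(2));print(robot.camera_params("wrist"))
print(robot.find_in("brown_tile","wrist")[:2])
E
```

```text
3.8833 [0.59975707 0.22311043 0.18281122] [-3.13978362e+00  8.89349417e-04  2.50079622e+00] [ 0.27  0.3   1.2  -0.    1.64 -0.66]
{'camera_matrix': array([[325.1922621 ,   0.        , 282.05176393],
       [  0.        , 325.1922621 , 220.38915453],
       [  0.        ,   0.        ,   1.        ]]), 'tool_from_camera': array([[ 9.37819781e-04, -9.71871083e-01, -2.35511610e-01,
         6.90669673e-02],
       [ 9.99998899e-01,  6.40666796e-04,  1.33824916e-03,
         1.02729905e-03],
       [-1.14972120e-03, -2.35512606e-01,  9.71870614e-01,
        -1.63172954e-01],
       [ 0.00000000e+00,  0.00000000e+00,  0.00000000e+00,
         1.00000000e+00]])}
[{'extent': [301.6, 200.9, 42.6, 63.6], 'conf': 0.76}]
```

View pics/w1.png

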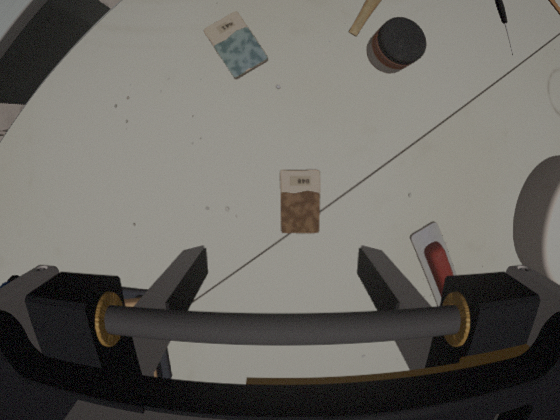

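The wrist view shows the brown tile square to the jaws, spanning columns 280–320 and rows 169–233, with the teal tile and jar well clear of it.

```bash
python3 - <<'E'
from h import *
R,p,o=pose()
T=np.array([wpix(q,.008,R,p) for q in [(280.3,169.5),(319.7,169.5),(319.7,233.5),(280.8,233.5)]]);print(T.round(4))
print("wid",np.linalg.norm(T[0]-T[1]),np.linalg.norm(T[2]-T[3]),"len",np.linalg.norm(T[0]-T[3]))
l=(T[0]+T[1]-T[2]-T[3]);y=np.degrees(np.arctan2(l[1],l[0]));c=T.mean(0);print(c,y)
for z in(.06,.019): print(delta(R,p,down(y),np.r_[c[:2],z]))
E
```

```text
[[0.5676 0.2481 0.008 ]
 [0.5922 0.2814 0.008 ]
 [0.6492 0.241  0.008 ]
 [0.6237 0.2069 0.008 ]]
wid 0.04139963113202442 0.04256678483767471 len 0.06951663563755951
[0.60817338 0.24436523 0.008     ] 144.21306032673073
([0.065, 0.21, 1.254, 0.001, 0.002, -0.01], 4)
([0.066, 0.209, 1.664, 0.001, 0.002, -0.01], 5)
```

servo_tool(plan=[[0.06,0.2,1,0,0,-0.01,90],[0.06,0.2,1,0,0,-0.01,90],[0.06,0.2,1,0,0,-0.01,90],[0.06,0.2,1,0,0,-0.01,90],[0.06,0.2,1,0,0,-0.01,90],[0.06,0.2,1,0,0,-0.01,90]])

```text
time: 4.48
tool_pos: [0.6082, 0.2451, 0.0865]
ee_rot: [3.137, 0.004, 2.519]
wrist_force: [0.3, 0.4, 0.7]
width: 0.0899
finger_force: 0.0
```

```bash
python3 - <<'E'
from h import *
R,p,o=pose();print(p,o["ee_rot"])
print(delta(R,p,down(144),np.r_[.6075,.2438,.0195]))
E
```

```text
[0.60822832 0.24507364 0.08646801] [3.13714099 0.00402029 2.51851564]
([0.001, -0.018, 0.67, 0.003, 0.003, 0.003], 2)
```

servo_tool(plan=[[0,-0.02,0.4,0,0,0,90],[0,-0.02,0.6,0,0,0,90],[0,-0.02,0.6,0,0,0,90],[0,-0.02,0.6,0,0,0,90],[0,-0.02,0.6,0,0,0,90]])

```text
time: 4.9
tool_pos: [0.6074, 0.2443, 0.0263]
ee_rot: [3.137, 0.004, 2.519]
wrist_force: [-0.4, 0.2, -0.6]
width: 0.0901
finger_force: 0.0
```

servo_tool(plan=[[0,0,0.07,0,0,0,80],[0,0,0.07,0,0,0,60],[0,0,0.07,0,0,0,40],[0,0,0.07,0,0,0,40],[0,0,0.07,0,0,0,40],[0,0,0.07,0,0,0,40],[0,0,0.07,0,0,0,40],[0,0,0.07,0,0,0,40],[0,0,0.07,0,0,0,40],[0,0,0.07,0,0,0,40]])

```text
time: 5.73
tool_pos: [0.6059, 0.2439, 0.0173]
ee_rot: [3.14, 0.002, 2.52]
wrist_force: [-1.3, -2.0, 5.6]
width: 0.0419
finger_force: 30.7
```

servo_tool(plan=[[0,0,-0.4,0,0,0,40],[0,0,-0.8,0,0,0,40],[0,0,-1,0,0,0,40],[0,0,-1,0,0,0,40],[0,0,-1,0,0,0,40]])

```text
time: 6.15
tool_pos: [0.6062, 0.2446, 0.1174]
ee_rot: [3.138, 0.002, 2.52]
wrist_force: [-0.4, -0.3, -1.6]
width: 0.0417
finger_force: 30.0
```

```bash
cat >> h.py <<'E'
PR=NR@np.diag([-1.,1,-1])
def nw(*a): return NEST+NR@np.array(a)
E
python3 - <<'E'
from h import *
R,p,o=pose();print(p,o["width"]);print(nw(.0015,0,.1))
legs(PR,nw(.0015,0,.10),4)
E
```

```text
[0.60618606 0.24460025 0.11736144] 0.04173312326839445
[ 0.63164467 -0.01941612  0.15126471]
1 [-0.436, -0.499, -0.086, 0.057, -0.053, 0.255] rows 4
2 [-0.601, -0.293, -0.005, 0.057, -0.053, 0.255] rows 4
3 [-0.665, -0.033, 0.064, 0.057, -0.053, 0.255] rows 4
4 [-0.616, 0.235, 0.109, 0.057, -0.053, 0.255] rows 4
```

servo_tool(plan=[[-0.436,-0.499,-0.2,0.057,-0.053,0.255,40],[-0.436,-0.499,-0.2,0.057,-0.053,0.255,40],[-0.436,-0.499,-0.2,0.057,-0.053,0.255,40],[-0.436,-0.499,-0.2,0.057,-0.053,0.255,40],[-0.436,-0.499,-0.2,0.057,-0.053,0.255,40]])

```text
time: 6.57
tool_pos: [0.6103, 0.178, 0.1321]
ee_rot: [-3.066, 0.097, 2.122]
wrist_force: [0.3, 0.4, -0.3]
width: 0.0418
finger_force: 30.0
```

servo_tool(plan=[[-0.6,-0.293,0,0.057,-0.053,0.255,40],[-0.6,-0.293,0,0.057,-0.053,0.255,40],[-0.6,-0.293,0,0.057,-0.053,0.255,40],[-0.6,-0.293,0,0.057,-0.053,0.255,40],[-0.6,-0.293,0,0.057,-0.053,0.255,40]])

```text
time: 6.98
tool_pos: [0.617, 0.112, 0.1405]
ee_rot: [-3.038, 0.217, 1.727]
wrist_force: [-0.2, 0.0, -0.3]
width: 0.0415
finger_force: 30.0
```

servo_tool(plan=[[-0.66,-0.03,0.06,0.057,-0.053,0.255,40],[-0.66,-0.03,0.06,0.057,-0.053,0.255,40],[-0.66,-0.03,0.06,0.057,-0.053,0.255,40],[-0.66,-0.03,0.06,0.057,-0.053,0.255,40],[-0.66,-0.03,0.06,0.057,-0.053,0.255,40]])

```text
time: 7.4
tool_pos: [0.624, 0.0465, 0.1498]
ee_rot: [-3.061, 0.337, 1.321]
wrist_force: [0.2, 0.2, -0.8]
width: 0.0419
finger_force: 30.0
```

servo_tool(plan=[[-0.62,0.23,0.11,0.057,-0.053,0.255,40],[-0.62,0.23,0.11,0.057,-0.053,0.255,40],[-0.62,0.23,0.11,0.057,-0.053,0.255,40],[-0.62,0.23,0.11,0.057,-0.053,0.255,40],[-0.62,0.23,0.11,0.057,-0.053,0.255,40],[-0.62,0.23,0.11,0.057,-0.053,0.255,40]])

```text
time: 7.9
tool_pos: [0.6298, -0.0194, 0.1595]
ee_rot: [-3.136, 0.438, 0.894]
wrist_force: [0.9, -1.1, 0.3]
width: 0.0415
finger_force: 30.0
```

```bash
python3 - <<'E'
from h import *
R,p,o=pose();print(o["time"],p,NR.T@(p-NEST),o["joint_positions"].round(2),o["width"]);print(delta(R,p,PR,nw(.0015,0,.1)))
im=robot.snapshot("wrist");cv2.imwrite("pics/w2.png",im[:,:,::-1])
# reproject model of nest in wrist view
c=robot.camera_params("wrist");K=c["camera_matrix"];T=c["tool_from_camera"]
for n in [(-.0365,.029,.006),(-.0365,-.029,.006),(-.023,.029,.006),(-.023,-.029,.006),(-.06,.07,0),(-.06,-.07,0)]:
    q=T[:3,:3].T@(R.T@(nw(*n)-p)-T[:3,3]);th=np.arctan2(np.hypot(q[0],q[1]),q[2]);print(n,(K[:2,2]+K[0,0]*th*q[:2]/np.hypot(q[0],q[1])).round(1))
E
```

```text
7.9 [ 0.6297791  -0.01940303  0.15952171] [ 0.00604455 -0.00145791  0.10699144] [ 0.05  0.51  1.02 -0.34  1.89  0.66] 0.04154975575455955
([0.045, 0.015, 0.07, -0.003, 0.001, 0.002], 1)
(-0.0365, 0.029, 0.006) [321.2 175.4]
(-0.0365, -0.029, 0.006) [250.3 175. ]
(-0.023, 0.029, 0.006) [320.8 191.7]
(-0.023, -0.029, 0.006) [250.5 191.3]
(-0.06, 0.07, 0) [368.8 148.3]
(-0.06, -0.07, 0) [202.7 147.3]
```

View pics/w2.png

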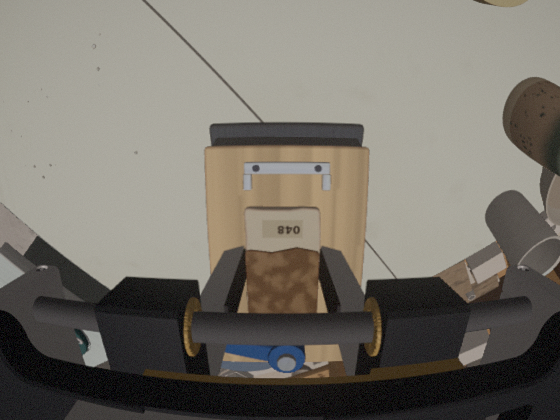

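The wrist view matches the nest model: ledge edge at row 174, lugs at columns 252 and 321, and the tile's low end at row 207 (columns 245–320). Next I'll work out how the tile sits in the grip.

```bash
python3 - <<'E'
from h import *
R,p,o=pose();c=robot.camera_params("wrist");K=c["camera_matrix"];T=c["tool_from_camera"]
def onz(uv,z):  # tool-frame plane z
    d=(np.array(uv)-K[:2,2])/K[0,0];r=np.linalg.norm(d);v=T[:3,:3]@np.r_[d/r*np.sin(r),np.cos(r)];C=T[:3,3];return C+v*(z-C[2])/v[2]
for uv in[(246,208),(319,208)]:print("tool frame",onz(uv,.0083))
print(p,NR.T@(p-NEST),delta(R,p,PR,nw(.0,0,.021)))
E
```

```text
tool frame [ 0.03391725 -0.02055141  0.0083    ]
tool frame [0.03395224 0.01894193 0.0083    ]
[ 0.62976283 -0.01924417  0.15998424] [ 0.00613743 -0.00157055  0.10745847] ([0.062, 0.019, 0.864, -0.002, 0.001, 0.002], 3)
```

servo_tool(plan=[[0.055,0.015,0.3,0,0,0,40],[0.055,0.015,0.6,0,0,0,40],[0.055,0.015,0.8,0,0,0,40],[0.055,0.015,0.83,0,0,0,40],[0.055,0.015,0.83,0,0,0,40],[0.055,0.015,0.83,0,0,0,40],[0.055,0.015,0.83,0,0,0,40]])

```text
time: 8.53
tool_pos: [0.6135, -0.0434, 0.0853]
ee_rot: [3.141, 0.435, 0.889]
wrist_force: [0.2, -0.1, 0.1]
width: 0.0418
finger_force: 30.0
```

```bash
python3 - <<'E'
from h import *
R,p,o=pose();print(o["time"],NR.T@(p-NEST),o["wrist_force"].round(1),o["finger_force"],delta(R,p,PR,nw(.0005,0,.0175)))
E
```

```text
8.5333 [0.00082428 0.00100674 0.02758203] [ 0.2 -0.1  0.1] 29.999904334545135 ([0.003, -0.01, 0.101, 0.0, -0.001, -0.0], 1)
```

Ease down, then open.

servo_tool(plan=[[0,-0.01,0.03,0,0,0,40],[0,-0.01,0.06,0,0,0,40],[0,-0.01,0.09,0,0,0,40],[0,-0.01,0.1,0,0,0,40],[0,-0.01,0.1,0,0,0,40],[0,-0.01,0.1,0,0,0,40]])

```text
time: 9.03
tool_pos: [0.6097, -0.0458, 0.0762]
ee_rot: [-3.141, 0.435, 0.889]
wrist_force: [0.9, 3.7, 6.2]
width: 0.0417
finger_force: 34.1
```

servo_tool(plan=[[0,-0.01,0.1,0,0,0,50],[0,-0.01,0.09,0,0,0,65],[0,-0.01,0.09,0,0,0,80],[0,-0.01,0.09,0,0,0,80],[0,-0.01,0.09,0,0,0,80],[0,-0.01,-0.2,0,0,0,80],[0,-0.01,-0.6,0,0,0,80],[0,-0.01,-0.8,0,0,0,80],[0,-0.01,-1,0,0,0,80],[0,-0.01,-1,0,0,0,80],[0,-0.01,-1,0,0,0,80]])

```text
time: 9.95
tool_pos: [0.6354, -0.013, 0.1654]
ee_rot: [-3.141, 0.436, 0.889]
wrist_force: [0.2, 0.7, 0.2]
width: 0.0804
finger_force: 0.0
```

```bash
python3 - <<'E'
from h import *
R,p,o=pose();im=robot.snapshot("wrist");cv2.imwrite("pics/w3.png",im[:,:,::-1])
print(o["time"],NR.T@(p-NEST))
for t in("brown_tile","knob_center"):print(robot.find_in(t,"wrist")[:2])
E
```

```text
9.95 [ 0.00081648 -0.0011042   0.11595549]
[{'extent': [266.1, 265.5, 204.1, 229.3], 'conf': 0.73}, {'extent': [282.8, 224.6, 51.3, 75.3], 'conf': 0.63}]
[]
```

View pics/w3.png

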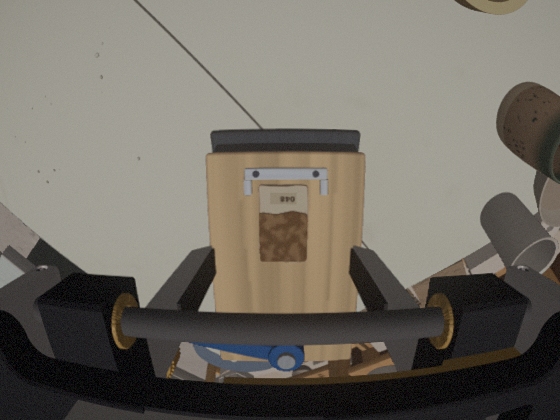

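The tile lies flat in the nest: its end is at row 185, the ledge rim at row 179, and its centre is off by 5 mm or less. Next is the knob.

```bash
cat >> h.py <<'E'
def kp(a,z=.084): return nw(.11-.11*np.cos(a),-.11*np.sin(a),z)
def kR(phi): return NR@Rn.from_euler("z",phi).as_matrix()@np.diag([-1.,1,-1])
E
python3 - <<'E'
from h import *
R,p,o=pose()
def onn(uv,z):
    c=robot.camera_params("wrist");K=c["camera_matrix"];T=c["tool_from_camera"];d=(np.array(uv)-K[:2,2])/K[0,0];r=np.linalg.norm(d)
    v=NR.T@R@T[:3,:3]@np.r_[d/r*np.sin(r),np.cos(r)];C=NR.T@(R@T[:3,3]+p-NEST);return C+v*(z-C[2])/v[2]
for uv,z in[((259,185.5),.009),((308,185.5),.009),((308,262),.009),((259,262),.009),((286,179),.008)]:print(onn(uv,z).round(4))
legs(kR(np.radians(130)),kp(1.362,.15),3)
E
```

```text
[-0.0323 -0.0229  0.009 ]
[-0.0324  0.0177  0.009 ]
[0.0349 0.0191 0.009 ]
[ 0.035  -0.0239  0.009 ]
[-0.0376 -0.0005  0.008 ]
1 [-0.288, -0.353, -0.122, -0.002, -0.001, -0.481] rows 7
2 [0.032, -0.454, -0.123, -0.002, -0.001, -0.481] rows 7
3 [0.334, -0.307, -0.124, -0.002, -0.001, -0.481] rows 7
```

servo_tool(plan=[[-0.29,-0.35,-0.25,0,0,-0.481,85],[-0.29,-0.35,-0.25,0,0,-0.481,85],[-0.29,-0.35,-0.25,0,0,-0.481,85],[-0.29,-0.35,-0.25,0,0,-0.481,85],[-0.29,-0.35,-0.25,0,0,-0.481,85],[-0.29,-0.35,-0.25,0,0,-0.481,85],[-0.29,-0.35,-0.25,0,0,-0.481,85],[-0.29,-0.35,-0.25,0,0,-0.481,85]])

```text
time: 10.77
tool_pos: [0.597, -0.0038, 0.1981]
ee_rot: [-2.827, 0.312, 1.691]
wrist_force: [0.3, -0.3, -0.7]
width: 0.0848
finger_force: 0.0
```

servo_tool(plan=[[0.03,-0.45,-0.12,0,0,-0.481,85],[0.03,-0.45,-0.12,0,0,-0.481,85],[0.03,-0.45,-0.12,0,0,-0.481,85],[0.03,-0.45,-0.12,0,0,-0.481,85],[0.03,-0.45,-0.12,0,0,-0.481,85],[0.03,-0.45,-0.12,0,0,-0.481,85],[0.03,-0.45,-0.12,0,0,-0.481,85],[0.03,-0.45,-0.12,0,0,-0.481,85]])

```text
time: 11.43
tool_pos: [0.5574, 0.0022, 0.2222]
ee_rot: [-2.704, 0.024, 2.401]
wrist_force: [-0.5, -0.3, -0.1]
width: 0.0849
finger_force: 0.0
```

servo_tool(plan=[[0.33,-0.31,0,0,0,-0.481,85],[0.33,-0.31,0,0,0,-0.481,85],[0.33,-0.31,0,0,0,-0.481,85],[0.33,-0.31,0,0,0,-0.481,85],[0.33,-0.31,0,0,0,-0.481,85],[0.33,-0.31,0,0,0,-0.481,85],[0.33,-0.31,0,0,0,-0.481,85],[0.33,-0.31,0,0,0,-0.481,85],[0.33,-0.31,0,0,0,-0.481,85]])

```text
time: 12.18
tool_pos: [0.5141, 0.0039, 0.2349]
ee_rot: [-2.798, -0.276, 3.103]
wrist_force: [0.6, -0.1, -0.0]
width: 0.0848
finger_force: 0.0
```

```bash
python3 - <<'E'
from h import *
R,p,o=pose();im=robot.snapshot("wrist");cv2.imwrite("pics/w4.png",im[:,:,::-1])
print(o["time"],NR.T@(p-NEST),o["joint_positions"].round(2))
print(robot.find_in("knob_center","wrist")[:2]);print(delta(R,p,kR(np.radians(130)),kp(1.362,.084)))
c=robot.camera_params("wrist");K=c["camera_matrix"];T=c["tool_from_camera"]
for n in [kp(1.362,.096)]:
    q=T[:3,:3].T@(R.T@(n-p)-T[:3,3]);th=np.arctan2(np.hypot(q[0],q[1]),q[2]);print((K[:2,2]+K[0,0]*th*q[:2]/np.hypot(q[0],q[1])).round(1))
E
```

```text
12.1833 [ 0.08751439 -0.10603846  0.15220424] [ 0.09  0.24  1.24 -0.33  1.97 -1.57]
[{'extent': [281.9, 240.4, 69.9, 66.0], 'conf': 0.82}]
([0.008, 0.012, 0.682, 0.001, -0.002, -0.004], 2)
[281.9 240. ]
```

View pics/w4.png

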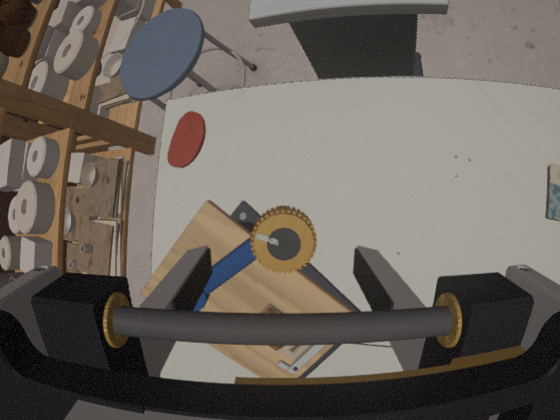

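The knob is exactly where predicted, at (282,240). Descend and grip.

servo_tool(plan=[[0.01,0.012,0.3,0,0,0,85],[0.01,0.012,0.6,0,0,0,85],[0.01,0.012,0.66,0,0,0,85],[0.01,0.012,0.66,0,0,0,85],[0.01,0.012,0.66,0,0,0,85],[0.01,0.012,0.66,0,0,0,60],[0.01,0.012,0.66,0,0,0,35],[0.01,0.012,0.66,0,0,0,35],[0.01,0.012,0.66,0,0,0,35],[0.01,0.012,0.66,0,0,0,35],[0.01,0.012,0.66,0,0,0,35]])

```text
time: 13.2
tool_pos: [0.4955, -0.0164, 0.1754]
ee_rot: [-2.799, -0.277, 3.107]
wrist_force: [-0.5, -0.4, -1.4]
width: 0.0483
finger_force: 0.0
```

```bash
python3 - <<'E'
from h import *
R,p,o=pose();n=NR.T@(p-NEST);print(o["time"],n,o["width"],o["finger_force"],o["wrist_force"],o["wrist_torque"])
a0=np.arctan2(-n[1],.11-n[0]);print("a0",a0)
# arc: per row 6.5deg, rows relative to present pose; two calls
z=n[2];a=a0;Rc,pc=R,p;ph=np.radians(130)
for k in range(2):
    for i in range(1,8):
        a1=a-np.radians(5.6)*i
        print(k,delta(Rc,pc,Rc@Rn.from_euler("z",a-a1).as_matrix(),kp(a1,z)))
    Rc=Rc@Rn.from_euler("z",a-a1).as_matrix();pc=kp(a1,z);a=a1
E
```

```text
13.2 [ 0.08727634 -0.10769585  0.08666964] 0.04827034605223524 0.0 [-0.5442471  -0.36835352 -1.36462134] [ 0.17162582 -0.27055191 -0.01649715]
a0 1.3628480563266416
0 ([-0.088, 0.062, -0.0, -0.0, 0.0, 0.062], 1)
0 ([-0.181, 0.115, -0.0, -0.0, -0.0, 0.124], 2)
0 ([-0.279, 0.159, -0.001, 0.0, 0.0, 0.187], 3)
0 ([-0.381, 0.194, -0.001, 0.0, -0.0, 0.249], 4)
0 ([-0.486, 0.218, -0.001, 0.0, -0.0, 0.311], 4)
0 ([-0.592, 0.232, -0.001, 0.0, -0.0, 0.373], 5)
0 ([-0.7, 0.235, -0.002, 0.0, -0.0, 0.436], 6)
1 ([-0.088, 0.062, -0.0, -0.0, 0.0, 0.062], 1)
1 ([-0.181, 0.116, -0.001, -0.0, -0.0, 0.124], 2)
1 ([-0.279, 0.16, -0.001, -0.0, -0.0, 0.187], 3)
1 ([-0.381, 0.194, -0.001, -0.0, -0.0, 0.249], 4)
1 ([-0.485, 0.219, -0.001, -0.0, -0.0, 0.311], 4)
1 ([-0.592, 0.232, -0.002, -0.0, -0.0, 0.373], 5)
1 ([-0.699, 0.236, -0.002, -0.0, -0.0, 0.436], 6)
```

servo_tool(plan=[[0,0,0.02,0,0,0,35],[0,0,0.02,0,0,0,35],[0,0,0.02,0,0,0,35],[0,0,0.02,0,0,0,35]])

```text
time: 13.53
tool_pos: [0.4956, -0.0167, 0.175]
ee_rot: [-2.799, -0.274, 3.108]
wrist_force: [1.2, 2.2, 4.1]
width: 0.0454
finger_force: 30.0
```

servo_tool(plan=[[-0.088,0.062,0,0,0,0.062,35],[-0.181,0.115,0,0,0,0.124,35],[-0.279,0.159,0,0,0,0.187,35],[-0.381,0.194,0,0,0,0.249,35],[-0.486,0.218,0,0,0,0.311,35],[-0.592,0.232,0,0,0,0.373,35],[-0.7,0.235,0,0,0,0.436,35]])

```text
time: 14.12
tool_pos: [0.5615, 0.0042, 0.1482]
ee_rot: [-2.707, -0.005, 2.466]
wrist_force: [0.2, 4.2, 6.6]
width: 0.0454
finger_force: 30.0
```

servo_tool(plan=[[-0.088,0.062,0,0,0,0.062,35],[-0.181,0.115,0,0,0,0.124,35],[-0.279,0.159,0,0,0,0.187,35],[-0.381,0.194,0,0,0,0.249,35],[-0.486,0.218,0,0,0,0.311,35],[-0.592,0.232,0,0,0,0.373,35],[-0.7,0.235,0,0,0,0.436,35],[-0.7,0.235,0,0,0,0.436,35],[-0.7,0.235,0,0,0,0.436,35],[-0.7,0.235,0,0,0,0.436,35]])

```text
time: 14.95
tool_pos: [0.6299, -0.0214, 0.1375]
ee_rot: [-2.795, 0.262, 1.834]
wrist_force: [2.2, 7.8, 4.3]
width: 0.0456
finger_force: 30.0
```

```bash
cat > s.py <<'E'
from h import *
R,p,o=pose();n=NR.T@(p-NEST)
print(o["time"],n.round(4),"a",round(np.arctan2(-n[1],.11-n[0]),4),"F_nest",(NR.T@o["wrist_force"]).round(1),"M_nest",(NR.T@o["wrist_torque"]).round(3),o["joint_positions"].round(2),"phi",np.degrees(Rn.from_matrix(NR.T@R@np.diag([-1.,1,-1])).as_euler("xyz")).round(2), "grip",o["finger_force"])
E
python3 s.py
```

```text
14.95 [-0.0019 -0.0001  0.0864] a 0.001 F_nest [-4.9 -3.2  7.1] M_nest [-0.494  0.977 -0.001] [ 0.04  0.52  1.06 -0.33  1.85 -0.22] phi [ 0.15  0.27 51.47] grip 30.001538693904877
```

The arm is at its stop (angle about 0). Now I'll turn clockwise in small steps and watch the axial torque.

servo_tool(plan=[[0,0,0,0,0,0.07,35],[0,0,0,0,0,0.14,35],[0,0,0,0,0,0.21,35],[0,0,0,0,0,0.28,35],[0,0,0,0,0,0.28,35]])

```text
time: 15.37
tool_pos: [0.6308, -0.0215, 0.1373]
ee_rot: [-2.943, 0.384, 1.384]
wrist_force: [4.4, 6.8, 3.5]
width: 0.0453
finger_force: 30.0
```

```bash
python3 s.py
```

```text
15.3667 [-0.0025  0.0007  0.0865] a -0.006 F_nest [-5.8 -0.9  6.6] M_nest [-0.029  1.298  0.03 ] [ 0.04  0.52  1.06 -0.33  1.85  0.22] phi [ 0.18  0.33 26.07] grip 30.002717971801758
```

servo_tool(plan=[[0,0,0,0,0,0.07,35],[0,0,0,0,0,0.14,35],[0,0,0,0,0,0.14,35]])

```text
time: 15.62
tool_pos: [0.6313, -0.0217, 0.1372]
ee_rot: [-3.037, 0.417, 1.147]
wrist_force: [4.9, 5.8, 3.7]
width: 0.0456
finger_force: 30.0
```

```bash
python3 s.py
```

```text
15.6167 [-0.0026  0.0011  0.0864] a -0.0101 F_nest [-5.3  0.2  6.5] M_nest [0.222 1.356 0.018] [ 0.04  0.52  1.06 -0.33  1.85  0.44] phi [ 0.17  0.38 13.46] grip 30.002704560756683
```

```bash
echo 'print("tz",(R.T@o["wrist_torque"]).round(3),"j6",o["joint_torque"][3:].round(3))' >> s.py; python3 s.py | tail -1
```

```text
tz [-0.531  1.268 -0.018] j6 [-2.693  2.493  0.771]
```

servo_tool(plan=[[0,0,0,0,0,0.07,35],[0,0,0,0,0,0.14,35],[0,0,0,0,0,0.2,35],[0,0,0,0,0,0.2,35],[0,0,0,0,0,0.2,35]])

```text
time: 16.03
tool_pos: [0.6318, -0.0221, 0.1373]
ee_rot: [3.104, 0.427, 0.806]
wrist_force: [7.4, 5.6, 2.0]
width: 0.0456
finger_force: 30.0
```

```bash
python3 s.py; python3 - <<'E'
from h import *
cv2.imwrite("pics/w5.png",robot.snapshot("wrist")[:,:,::-1])
E
```

```text
16.0333 [-0.0026  0.0018  0.0865] a -0.0163 F_nest [-7.3  2.2  5.7] M_nest [0.439 1.372 0.061] [ 0.04  0.52  1.06 -0.33  1.84  0.75] phi [ 0.13  0.44 -4.37] grip 30.001374185085297
tz [-0.333  1.401 -0.06 ] j6 [-2.419  2.967  0.143]
```

View pics/w5.png

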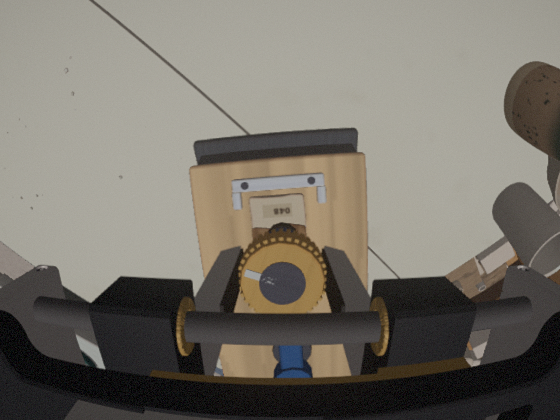

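The white mark is still beside the left pad at (252,275), so the knob turns with the gripper without slipping.

servo_tool(plan=[[0,0,0,0,0,0.07,35],[0,0,0,0,0,0.16,35],[0,0,0,0,0,0.16,35],[0,0,0,0,0,0.16,35],[0,0,0,0,0,0.16,35]])

```text
time: 16.5
tool_pos: [0.6322, -0.0225, 0.1374]
ee_rot: [2.992, 0.403, 0.532]
wrist_force: [8.2, 4.6, 2.2]
width: 0.0453
finger_force: 30.0
```

```bash
python3 s.py
```

```text
16.5 [-0.0025  0.0024  0.0866] a -0.0213 F_nest [-7.   3.5  5.6] M_nest [0.667 1.356 0.134] [ 0.04  0.52  1.06 -0.33  1.84  1.  ] phi [  0.07   0.48 -18.79] grip 30.001208782196045
tz [-0.194  1.498 -0.134] j6 [-2.125  3.239  0.124]
```

servo_tool(plan=[[0,0,0,0,0,0.05,35],[0,0,0,0,0,0.1,35],[0,0,0,0,0,0.1,35],[0,0,0,0,0,0.1,35],[0,0,0,0,0,0.1,35]])

```text
time: 16.92
tool_pos: [0.6324, -0.0229, 0.1374]
ee_rot: [2.928, 0.375, 0.365]
wrist_force: [8.1, 3.7, 3.0]
width: 0.0454
finger_force: 30.0
```

```bash
python3 s.py
```

```text
16.9167 [-0.0023  0.0028  0.0865] a -0.0246 F_nest [-6.   4.   6.1] M_nest [0.826 1.245 0.143] [ 0.04  0.52  1.06 -0.33  1.84  1.16] phi [  0.03   0.5  -27.8 ] grip 30.00122755765915
tz [-0.148  1.487 -0.143] j6 [-1.911  3.358  0.188]
```

servo_tool(plan=[[0,0,0,0,0,0.05,35],[0,0,0,0,0,0.1,35],[0,0,0,0,0,0.1,35],[0,0,0,0,0,0.1,35],[0,0,0,0,0,0.1,35]])

```text
time: 17.33
tool_pos: [0.6325, -0.0232, 0.1375]
ee_rot: [2.87, 0.337, 0.202]
wrist_force: [7.8, 2.3, 2.9]
width: 0.0455
finger_force: 30.0
```

```bash
python3 s.py
```

```text
17.3333 [-0.0021  0.003   0.0865] a -0.027 F_nest [-4.9  4.6  5.5] M_nest [0.933 1.151 0.33 ] [ 0.04  0.52  1.06 -0.33  1.84  1.32] phi [-1.00e-02  5.00e-01 -3.68e+01] grip 30.001136362552643
tz [-0.055  1.48  -0.331] j6 [-1.677  3.436  0.344]
```

servo_tool(plan=[[0,0,0,0,0,0.05,35],[0,0,0,0,0,0.1,35],[0,0,0,0,0,0.1,35],[0,0,0,0,0,0.1,35],[0,0,0,0,0,0.1,35]])

```text
time: 17.75
tool_pos: [0.6325, -0.0235, 0.1377]
ee_rot: [2.821, 0.291, 0.045]
wrist_force: [8.8, 2.2, 2.1]
width: 0.0458
finger_force: 30.0
```

```bash
python3 s.py
```

```text
17.75 [-0.0019  0.0033  0.0866] a -0.0293 F_nest [-5.6  5.5  5. ] M_nest [1.11  1.024 0.516] [ 0.04  0.52  1.06 -0.33  1.84  1.47] phi [ -0.06   0.5  -45.8 ] grip 30.00119537115097
tz [-0.035  1.509 -0.517] j6 [-1.435  3.466  0.499]
```

Torque rose from 0.14 to 0.33 to 0.52 N m, so the screw is seated. Stop here, ease back a little, release and lift clear.

servo_tool(plan=[[0,0,0,0,0,-0.06,35],[0,0,0,0,0,-0.16,35],[0,0,0,0,0,-0.16,35],[0,0,0,0,0,-0.16,35]])

```text
time: 18.08
tool_pos: [0.6324, -0.023, 0.1375]
ee_rot: [2.904, 0.361, 0.301]
wrist_force: [8.4, 2.4, 1.6]
width: 0.0455
finger_force: 30.0
```

```bash
python3 s.py
```

```text
18.0833 [-0.0022  0.0029  0.0866] a -0.0255 F_nest [-5.8  5.   4.5] M_nest [0.847 1.196 0.198] [ 0.04  0.52  1.06 -0.33  1.84  1.22] phi [ 1.000e-02  5.000e-01 -3.133e+01] grip 30.000617802143097
tz [-0.1    1.463 -0.199] j6 [-1.819  3.394 -0.014]
```

servo_tool(plan=[[0,0,0,0,0,0,55],[0,0,0,0,0,0,70],[0,0,0,0,0,0,85],[0,0,0,0,0,0,85],[0,0,0,0,0,0,85],[0,0,-0.3,0,0,0,85],[0,0,-0.7,0,0,0,85],[0,0,-0.9,0,0,0,85],[0,0,-0.9,0,0,0,85],[0,0,-0.9,0,0,0,85],[0,0,-0.9,0,0,0,85]])

```text
time: 19.0
tool_pos: [0.6522, 0.0049, 0.216]
ee_rot: [2.906, 0.374, 0.296]
wrist_force: [0.2, 0.2, -0.2]
width: 0.0848
finger_force: 0.0
```

```bash
python3 s.py; python3 - <<'E'
from h import *
cv2.imwrite("pics/w6.png",robot.snapshot("wrist")[:,:,::-1])
E
```

```text
19.0 [-0.      0.0006  0.1721] a -0.0059 F_nest [-0.4  0.  -0. ] M_nest [ 0.014  0.243 -0.007] [ 0.08  0.56  0.84 -0.35  2.03  1.2 ] phi [ -0.16  -0.29 -31.4 ] grip 0.0
tz [0.115 0.215 0.006] j6 [-1.221  1.025  0.011]
```

View pics/w6.png

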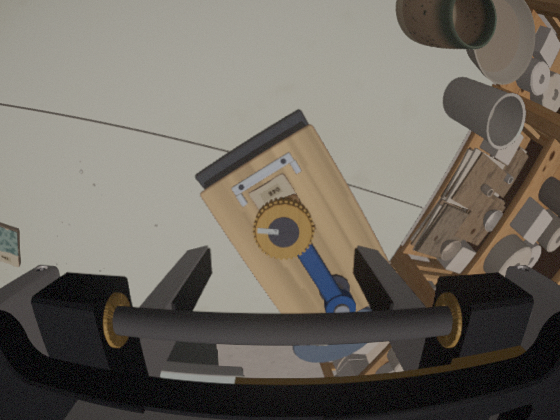

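The arm points straight down the slope with the knob over the tile, the tile is against the ledge, and the gripper is clear. Handing in.

```bash
python3 -c "
from bench import robot
print(robot.close_job())"
```

```text
the job is handed in; nothing more can be done
None
```

I laid the brown tile flat in the nest, swung the clamp arm to its stop and seated the thumbscrew, then handed the job in at about 19 s; no verdict came back. I turned one step past where resistance first rose, and measured torque peaked at about 0.52 N m, under the 0.6 limit.

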